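# Move the long screwdriver from the tool block to the pot

## Task

Pull the longer of the two screwdrivers up out of the wooden tool block and stand it in the open steel pot, handle up, lowering its tip nearly to the bottom of the pot before you let go. Leave the chisel and the short screwdriver in their holes, and the pot standing where it is.

Things in the scene. Friction and masses are not known exactly. Their poses are not given: they have to be found in the camera images.
- long_driver_handle (a point): Grip point on the handle of the screwdriver to move: slotted, 220 mm long, 90 g; red hexagonal handle 98 mm long, 25 mm across flats (facing x and -x), 29 mm over corners, on a round shank 7 mm thick. The point is on the tool's axis, 190 mm above the tip, 30 mm below the top end; z runs from tip to handle. In the block its tip is 5 mm above the bench; it may lean a few degrees.
- long_driver_tip (a point): The lower end (blade tip) of the same long screwdriver, on its axis. z points from the tip to the handle. In the pot it ends up leaning on the rim.
- short_driver_handle (a point): Bystander, stays in its hole: cross screwdriver 180 mm long with a blue hexagonal handle 22 to 26 mm thick and 85 mm long. This point is the middle of its handle, 135 mm above its tip.
- chisel_handle (a point): Bystander, stays in its hole: chisel 227 mm long with a round, slightly waisted yellow handle 27 mm thick and a flat blade. This point is the middle of its handle, 173 mm above its tip.
- tool_block: Wooden tool block screwed to the bench, 64 mm (x) by 210 mm (y) by 75 mm high, plus a low ear at each end in y (276 mm overall). Three round 11 mm holes at y = -65, 0 and +65 mm, 70 mm deep (floor 5 mm above the bench); one tool stands in each, in any order, at the same yaw as the block. Origin: centre of the underside. A mitre saw stands left of it: pass it high.
- pot_floor (a point): Centre of the inner floor of a loose, open steel pot (plain round can-shaped tool pot) standing on the bench: 60 mm wide outside, 52 mm inside, 110 mm high, about 0.55 kg. This point is 8 mm above the bench. z up.
- pot_mouth (a point): Centre of the pot's mouth, at rim height, 102 mm above its inner floor. z up.

How it is judged:
By the outcome, as a careful person would: the job done as asked, in the order asked, and still so for the second after the job is handed in, with the robot touching nothing.
It also fails if it takes over 38 s, if anything falls off the work surface, if the arm or the gripper's body presses on something with over 40 N, if the wrist force passes 120 N, or if a joint passes its speed limit or range.

## Robot

A 6-joint arm with a two-finger parallel gripper is mounted at the origin on a cart in front of the work surface, level with it; the furniture and walls round the work are solid. World frame = base frame: x ahead of the robot, y to its left, z up, the work surface at z = 0. Lengths are in m, angles in degrees, forces in N, time in s.
With the tool pointing down it reaches from about 0.25 to 0.775 m from the base axis. Payload 8.9 kg.
Tool frame: the origin (TCP) lies on the centre line of the jaws, within the pads' length; the fingertips stand robot.tip_reach ahead of it and the grasp point (between the pads) is the TCP (robot.tip_reach is the distance from the TCP to the fingertips, in m); z points along the fingers, y is the line along which they close (so a half turn about z gives the same grasp; the last joint's range is limited). The gripper opens to 85 mm and grips with 20 to 120 N. Pads are 22 mm wide; open, the fingers measure 114 mm over their backs; the gripper's body (76 mm by 85 mm) begins 54 mm behind the grasp point. The pads swing forward as they close: fully open they stand 13 mm farther back than shut.
Start: joints at [58.253, 16.656, -8.789, 64.555, 0, 82.019], TCP at [0.212, 0.48, 0.25] pointing down, gripper open.
Joint ranges: [-144.48, 144.48], [-52.06, 99.96], [-74.48, 78.29], [-112.23, 115.85], [-86.99, 84.42], [-180, 180]. Speed limits (degrees/s): [127.2, 127.2, 159.86, 180, 180, 180].

## Interface

Orientations are given as a 3x3 rotation matrix whose columns are the frame's x, y, z axes.
In Python, from station import robot gives the robot as it stands. The module is installed in compiled form; this text tells all that it offers.
- The arm moves only by the tool drive_tool, never from a script. Its argument "moves" is a list of rows, each an object of numbers: "tx", "ty", "tz": the shift along the tool's x, y, z in m; "rx", "ry", "rz": the turn, a rotation vector about the tool's x, y, z in rad; "claw": the finger opening in m, from 0 to 0.0854. In form: [{"tx": .., "ty": .., "tz": .., "rx": .., "ry": .., "rz": .., "claw": ..}, ...]. A call has 1 to 5 rows; each row is the pose to reach, as a shift and turn from the pose commanded when the call began, along the tool's axes at that moment; what a row does not reach only later rows make up. A row lasts 1/10 s, in which the tool goes at most 50 mm and 8.59 degrees, less where a joint would pass 70% of its speed; a pose out of reach is approached as far as the arm can. A call with a gripper value outside its range is refused whole. The fingers move at their own pace and stop on an object; the grip force is fixed at half the most. Time passes only in rows, so rows that repeat a pose let the fingers close. It gives the time, the measured TCP pose, the force, the opening and the grip force at its end, in the units of the state.
- robot.get_obs(): the state, without advancing time (a new reading comes with each control period).
- robot.grab_frame(name): name is "scene" or "top" or "wrist"; returns (picture, depth): 384x512x3 uint8, red, green, blue; 384x512 float32, m along the optical axis (not along the pixel's ray), 0 where there is no reading.
- robot.calibration(name): a dict with "vertical_fov" (degrees; the focal length in pixels is half the picture's height over the tangent of half this angle, whatever the lens; pixels are square), "cx", "cy" (the principal point, pixels), "k1" (the pictures are not rectified: a ray, as slopes to the right and down, at radius r is drawn at 1 + k1 r^2 times it, then the intrinsics apply), "xyz" and "rotation" of the camera in the world. Camera axes: x right, y down, z forward; pixel columns grow to the right and rows downward; lengths in m; the calibration is good to about 2 mm. A picture is of the moment at which its call begins: read the wrist's pose just before it. calibration takes no time and is no camera call; for the wrist camera it gives the pose at the moment of the call.
- robot.sign_off(): hands the job in; it is judged then, once.
The state is a dict: "time_s": time; "joint_pos": joint angles; "dq": joint speeds; "effort": joint torques, N m; "position": TCP position; "tcp_rot": TCP orientation; "wrist_force": force on the tool from outside, world axes, zero at the start; "torque": the same for the moment, N m; "gripper_width": finger opening in m; "gripper_force": force on a finger pad.
Only numpy, scipy, OpenCV 4.12 (cv2) and the standard library are available. Lean on these libraries where they do the work, as an engineer would, in place of code of your own. Each camera call takes 0.05 s, during which the arm holds its last target. There are 200 camera calls.

## Working session

There is one attempt and no reset: what is moved stays moved. The work goes in short steps, Python scripts to look and compute and a tool call to move; the robot and the scene stay as the last step left them, time stands still between calls to the robot, and variables do not carry over. Pictures are saved under pics/ and viewed, at most 10 in all, crops included, and the job is handed in when it is done.

Besides the shell and the picture viewer there is one more tool, called after "Emit:" as name(argument=value, ...), one argument or row to a line, values as JSON. drive_tool: Moves the arm, as the interface text tells. Its arguments: {"type":"object","properties":{"moves":{"type":"array"}},"required":["moves"]}

```bash
mkdir -p pics; cat > h.py <<'E'
import numpy as np,cv2
from station import robot
def grab(n):
    c=robot.calibration(n); p,d=robot.grab_frame(n); return c,p,d
def cloud(c,d):
    h,w=d.shape; f=h/2/np.tan(np.radians(c['vertical_fov'])/2)
    u,v=np.meshgrid(np.arange(w),np.arange(h))
    K=np.array([[f,0,c['cx']],[0,f,c['cy']],[0,0,1.]])
    s=cv2.undistortPoints(np.stack([u,v],-1).reshape(-1,1,2).astype(float),K,np.array([c['k1'],0,0,0.])).reshape(h,w,2)
    P=np.dstack([s*d[...,None],d]); return P@np.array(c['rotation']).T+np.array(c['xyz'])
E
python3 - <<'E'
from h import *
ims=[]
for n in ['scene','top','wrist']:
    c,p,d=grab(n); np.savez(n+'0.npz',p=p,d=d,c=c); ims.append(p)
    print(n,{k:np.round(v,3).tolist() for k,v in c.items()}, (d==0).mean())
    if n!='wrist': cv2.imwrite(f'pics/{n}0.png',p[...,::-1])
o=robot.get_obs(); print(o['time_s'],o['position'],o['tcp_rot'],robot.tip_reach)
E
```

```text
scene {'vertical_fov': 53.679, 'cx': 258.256, 'cy': 185.394, 'k1': -0.102, 'xyz': [0.028, -0.564, 0.752], 'rotation': [[0.476, -0.654, 0.588], [-0.879, -0.346, 0.327], [-0.01, -0.672, -0.74]]} 0.0037434895833333335
top {'vertical_fov': 47.429, 'cx': 247.776, 'cy': 194.289, 'k1': -0.011, 'xyz': [0.348, -0.28, 0.986], 'rotation': [[0.01, -0.974, 0.226], [-1.0, -0.011, -0.001], [0.004, -0.226, -0.974]]} 0.003987630208333333
wrist {'vertical_fov': 59.809, 'cx': 255.558, 'cy': 193.789, 'k1': -0.047, 'xyz': [0.138, 0.513, 0.372], 'rotation': [[0.403, 0.87, 0.286], [0.915, -0.382, -0.127], [-0.001, 0.313, -0.95]]} 0.0036722819010416665
0.15 [0.21141794 0.48022856 0.24991066] [[-9.15192819e-01  4.03015949e-01 -4.98539357e-04]
 [ 4.03016229e-01  9.15192517e-01 -7.58919846e-04]
 [ 1.50402687e-04 -8.95477445e-04 -9.99999588e-01]] 0.019
```

View pics/scene0.png

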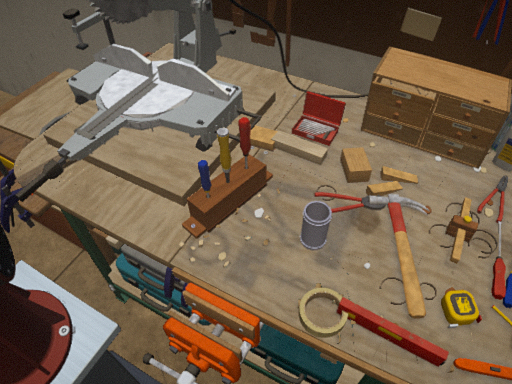

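View pics/top0.png

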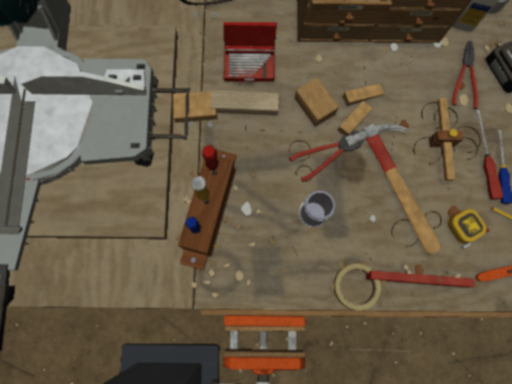

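The scene view shows the red driver at (245,137), the chisel at (224,148), the blue driver at (206,177) and the pot at (316,225). In the top view red is at (210,157) and the pot mouth is at (317,207). Next I'll measure them.

```bash
cat > m.py <<'E'
from h import *
def fit(P):
    # axis through points: centroid, direction
    c=np.median(P,0); u=np.linalg.svd(P-c)[2][0]; return c,u*np.sign(u[2])
for n in ['scene','top']:
    z=np.load(n+'0.npz',allow_pickle=True); p,d,c=z['p'],z['d'],z['c'].item()
    X=cloud(c,d); hsv=cv2.cvtColor(p,cv2.COLOR_RGB2HSV); H,S,V=[hsv[...,i].astype(int) for i in range(3)]
    box=np.zeros(d.shape,bool)
    if n=='scene': box[110:240,180:275]=1
    else: box[140:270,175:240]=1
    print(n)
    for nm,m in dict(red=((H<6)|(H>174))&(S>170),blue=(H>105)&(H<125)&(S>120),yel=(H>20)&(H<32)&(S>120)).items():
        q=X[m&box&(X[...,2]>.08)&(d>0)]
        if len(q)<8: print(nm,len(q)); continue
        cc,u=fit(q); print(nm,len(q),cc.round(4),u.round(3),q[:,2].min().round(3),q[:,2].max().round(3))
        for a in np.arange(.08,.24,.02):
            s=q[abs(q[:,2]-a-.01)<.01]
            if len(s)>5: print('   z%.2f'%(a+.01),s.mean(0).round(4),len(s))
    m=box&(abs(X[...,2]-.075)<.006)&(d>0); q=X[m][:,:2].astype(np.float32)
    r=cv2.minAreaRect(q); print('block top',len(q),r, cv2.boxPoints(r).round(3).tolist())
    # pot
    pb=np.zeros(d.shape,bool)
    if n=='scene': pb[190:260,290:345]=1
    else: pb[180:235,290:345]=1
    q=X[pb&(abs(X[...,2]-.108)<.006)&(d>0)][:,:2].astype(np.float32)
    print('pot',len(q),cv2.minEnclosingCircle(q),X[pb][:,2].max())
    q=X[pb&(X[...,2]>.015)&(X[...,2]<.1)&(d>0)]
    print(q.min(0),q.max(0))
E
python3 m.py
```

```text
scene
red 268 [ 0.5979 -0.2114  0.1953] [0.04  0.014 0.999] 0.125 0.227
   z0.13 [ 0.5986 -0.2103  0.1329] 10
   z0.15 [ 0.5978 -0.2118  0.151 ] 43
   z0.17 [ 0.5983 -0.2116  0.1697] 47
   z0.19 [ 0.5976 -0.2119  0.1905] 48
   z0.21 [ 0.5978 -0.2129  0.2114] 60
   z0.23 [ 0.6036 -0.2091  0.2237] 60
blue 151 [ 0.4728 -0.1782  0.1736] [0.035 0.029 0.999] 0.109 0.187
   z0.11 [ 0.4715 -0.1787  0.1134] 9
   z0.13 [ 0.4735 -0.1792  0.1309] 27
   z0.15 [ 0.472  -0.1786  0.1493] 17
   z0.17 [ 0.4726 -0.1804  0.1718] 42
   z0.19 [ 0.4784 -0.1766  0.1838] 56
yel 258 [ 0.5346 -0.1975  0.1758] [ 0.041 -0.02   0.999] 0.096 0.228
   z0.13 [ 0.5358 -0.197   0.1332] 27
   z0.15 [ 0.5349 -0.1963  0.1511] 55
   z0.17 [ 0.5364 -0.1959  0.1699] 56
   z0.19 [ 0.5366 -0.1961  0.1894] 45
   z0.21 [ 0.5354 -0.1974  0.2106] 51
   z0.23 [ 0.5343 -0.1967  0.224 ] 22
block top 1889 ((0.6231111288070679, -0.14323607087135315), (0.37223511934280396, 0.20711340010166168), 34.414005279541016) [[0.41100001335144043, -0.16300000250339508], [0.527999997138977, -0.33399999141693115], [0.8349999785423279, -0.1230000033
[... 687 characters left out ...]
59  0.1837] 93
yel 95 [ 0.5338 -0.1961  0.1749] [-0.016  0.018  1.   ] 0.131 0.225
   z0.15 [ 0.5334 -0.1963  0.1538] 18
   z0.17 [ 0.5357 -0.1952  0.1706] 39
   z0.19 [ 0.5348 -0.1952  0.1901] 14
   z0.21 [ 0.5334 -0.196   0.2101] 18
block top 2239 ((0.5436273217201233, -0.19104568660259247), (0.06495832651853561, 0.2104124277830124), 75.85738372802734) [[0.4339999854564667, -0.19699999690055847], [0.6380000114440918, -0.24799999594688416], [0.6539999842643738, -0.1850000023841858], [0.44999998807907104, -0.1340000033378601]]
pot 204 ((0.5312785506248474, -0.4274856448173523), 0.03088381513953209) 0.9859487486185526
[ 0.50138618 -0.45950205  0.0150447 ] [ 0.5585356  -0.39735385  0.09999182]
```

```bash
python3 - <<'E'
from h import *
M=np.zeros((10,12))
for n in ['scene','top']:
    z=np.load(n+'0.npz',allow_pickle=True); d,c=z['d'],z['c'].item(); X=cloud(c,d); q=X[d>0]
    for i in range(10):
        for j in range(12):
            m=(abs(q[:,0]-(.05+.08*i))<.04)&(abs(q[:,1]-(.6-.08*j))<.04)
            if m.any(): M[i,j]=max(M[i,j],np.percentile(q[m,2],99.5))
print('y',(.6-.08*np.arange(12)).round(2)); 
for i in range(10): print(round(.05+.08*i,2),M[i].round(2))
E
cat > rel.py <<'E'
# usage: rel.py x y z yawdeg tilt : tool shift and rotvec from current commanded(measured) pose; tool y at yaw, tilt about tool y
import sys; from h import *
from scipy.spatial.transform import Rotation as R
x,y,z,yaw,t=map(float,sys.argv[1:]); o=robot.get_obs(); C=np.array(o['tcp_rot'])
a=np.radians(yaw); Y=np.array([np.cos(a),np.sin(a),0]); Z=np.array([0,0,-1.]); G=np.c_[np.cross(Y,Z),Y,Z]@R.from_euler('y',t,degrees=True).as_matrix()
print('t',o['time_s'],'at',o['position'].round(4),'shift',(C.T@(np.array([x,y,z])-o['position'])).round(4),'rot',R.from_matrix(C.T@G).as_rotvec().round(4),'w',o['gripper_width'],'F',np.round(o['wrist_force'],1),'q',np.round(o['joint_pos'],0), 'y,z axes',C[:,1].round(3),C[:,2].round(3))
E
python3 rel.py .606 -.207 .32 75.9 0; python3 rel.py .32 .0 .32 75.9 0
```

```text
y [ 0.6   0.52  0.44  0.36  0.28  0.2   0.12  0.04 -0.04 -0.12 -0.2  -0.28]
0.05 [0.   0.   0.   0.   0.   0.   0.   0.1  0.19 0.29 0.   0.  ]
0.13 [0.   0.   0.   0.   0.   0.   0.   0.05 0.29 0.29 0.   0.  ]
0.21 [0.   0.   0.   0.   0.   0.12 0.   0.   0.   0.   0.   0.  ]
0.29 [0.   0.   0.   0.02 0.   0.12 0.   0.   0.   0.   0.   0.  ]
0.37 [0.   0.   0.   0.02 0.   0.13 0.   0.   0.   0.   0.01 0.01]
0.45 [0.   0.   0.04 0.04 0.12 0.13 0.04 0.04 0.04 0.08 0.19 0.01]
0.53 [0.   0.   0.04 0.04 0.12 0.13 0.13 0.04 0.04 0.08 0.23 0.01]
0.61 [0.   0.   0.13 0.13 0.13 0.43 0.13 0.13 0.13 0.04 0.23 0.08]
0.69 [0.   0.08 0.33 0.33 0.13 0.41 0.13 0.5  0.13 0.08 0.07 0.01]
0.77 [0.   0.08 0.29 0.21 0.21 0.38 0.21 0.47 0.19 0.08 0.03 0.03]
t 0.15 at [0.2114 0.4802 0.2499] shift [-0.6381 -0.47   -0.0698] rot [-0.0009 -0.0002 -0.1687] w 0.08547440573643136 F [ 0.3 -0.5 -0.4] q [58. 17. -9. 65.  0. 82.] y,z axes [ 0.403  0.915 -0.001] [-0.    -0.001 -1.   ]
t 0.15 at [0.2114 0.4802 0.2499] shift [-0.2929 -0.3958 -0.0698] rot [-0.0009 -0.0002 -0.1687] w 0.08547440573643136 F [ 0.3 -0.5 -0.4] q [58. 17. -9. 65.  0. 82.] y,z axes [ 0.403  0.915 -0.001] [-0.    -0.001 -1.   ]
```

Emit:
drive_tool(
  moves=[
    {"tx": -0.03, "ty": -0.04, "tz": -0.01, "rz": -0.03},
    {"tx": -0.06, "ty": -0.08, "tz": -0.03, "rz": -0.06},
    {"tx": -0.09, "ty": -0.12, "tz": -0.05, "rz": -0.1},
    {"tx": -0.12, "ty": -0.16, "tz": -0.07, "rz": -0.13},
    {"tx": -0.15, "ty": -0.2, "tz": -0.07, "rz": -0.169},
  ],
)

```text
invalid input at $.moves[0]: expected keys tx, ty, tz, rx, ry, rz, claw
```

```bash
python3 rel.py .32 .0 .32 75.9 0
```

```text
t 0.15 at [0.2114 0.4802 0.2499] shift [-0.2929 -0.3958 -0.0698] rot [-0.0009 -0.0002 -0.1687] w 0.08547440573643136 F [ 0.3 -0.5 -0.4] q [58. 17. -9. 65.  0. 82.] y,z axes [ 0.403  0.915 -0.001] [-0.    -0.001 -1.   ]
```

Emit:
drive_tool(
  moves=[
    {"tx": -0.03, "ty": -0.04, "tz": -0.01, "rx": 0, "ry": 0, "rz": -0.03, "claw": 0.085},
    {"tx": -0.06, "ty": -0.08, "tz": -0.03, "rx": 0, "ry": 0, "rz": -0.06, "claw": 0.085},
    {"tx": -0.09, "ty": -0.12, "tz": -0.05, "rx": 0, "ry": 0, "rz": -0.1, "claw": 0.085},
    {"tx": -0.12, "ty": -0.16, "tz": -0.07, "rx": 0, "ry": 0, "rz": -0.14, "claw": 0.085},
    {"tx": -0.15, "ty": -0.2, "tz": -0.07, "rx": 0, "ry": 0, "rz": -0.169, "claw": 0.085},
  ],
)

```text
time_s: 0.65
position: [0.2661, 0.2474, 0.321]
tcp_rot: [[-0.971, 0.241, 0.003], [0.241, 0.971, 0.001], [-0.002, 0.002, -1.0]]
wrist_force: [1.9, 0.1, 0.4]
gripper_width: 0.0852
gripper_force: 0.0
```

```bash
python3 rel.py .32 .0 .32 75.9 0
```

```text
t 0.65 at [0.2661 0.2474 0.321 ] shift [-0.1119 -0.2271  0.0008] rot [0.002  0.0021 0.0029] w 0.085226429719195 F [1.9 0.1 0.4] q [ 31.  -3. -21.  72.  -0.  45.] y,z axes [0.241 0.971 0.002] [ 0.003  0.001 -1.   ]
```

Emit:
drive_tool(
  moves=[
    {"tx": -0.02, "ty": -0.045, "tz": 0, "rx": 0, "ry": 0, "rz": 0.003, "claw": 0.085},
    {"tx": -0.04, "ty": -0.09, "tz": 0, "rx": 0, "ry": 0, "rz": 0.003, "claw": 0.085},
    {"tx": -0.06, "ty": -0.135, "tz": 0, "rx": 0, "ry": 0, "rz": 0.003, "claw": 0.085},
    {"tx": -0.08, "ty": -0.18, "tz": 0, "rx": 0, "ry": 0, "rz": 0.003, "claw": 0.085},
    {"tx": -0.11, "ty": -0.22, "tz": 0, "rx": 0, "ry": 0, "rz": 0.003, "claw": 0.085},
  ],
)

```text
time_s: 1.15
position: [0.3164, 0.0104, 0.3197]
tcp_rot: [[-0.969, 0.246, 0.001], [0.246, 0.969, 0.0], [-0.001, 0.0, -1.0]]
wrist_force: [1.9, 1.0, -0.7]
gripper_width: 0.0853
gripper_force: 0.0
```

```bash
python3 rel.py .606 -.207 .32 75.9 0
```

```text
t 1.15 at [0.3164 0.0104 0.3197] shift [-3.342e-01 -1.394e-01 -1.000e-04] rot [ 0.0003  0.0007 -0.0026] w 0.08534655272578405 F [ 1.9  1.  -0.7] q [-11.  -9. -26.  73.   0.   3.] y,z axes [0.246 0.969 0.   ] [ 0.001  0.    -1.   ]
```

Emit:
drive_tool(
  moves=[
    {"tx": -0.045, "ty": -0.02, "tz": 0, "rx": 0, "ry": 0, "rz": 0, "claw": 0.085},
    {"tx": -0.09, "ty": -0.04, "tz": 0, "rx": 0, "ry": 0, "rz": 0, "claw": 0.085},
    {"tx": -0.135, "ty": -0.06, "tz": 0, "rx": 0, "ry": 0, "rz": 0, "claw": 0.085},
    {"tx": -0.18, "ty": -0.08, "tz": 0, "rx": 0, "ry": 0, "rz": 0, "claw": 0.085},
    {"tx": -0.225, "ty": -0.1, "tz": 0, "rx": 0, "ry": 0, "rz": 0, "claw": 0.085},
  ],
)

```text
time_s: 1.65
position: [0.5119, -0.1418, 0.319]
tcp_rot: [[-0.969, 0.247, -0.0], [0.247, 0.969, 0.0], [0.0, 0.0, -1.0]]
wrist_force: [0.6, -0.4, 0.9]
gripper_width: 0.0847
gripper_force: 0.0
```

Emit:
drive_tool(
  moves=[
    {"tx": -0.04, "ty": -0.015, "tz": 0, "rx": 0, "ry": 0, "rz": 0, "claw": 0.085},
    {"tx": -0.08, "ty": -0.03, "tz": 0, "rx": 0, "ry": 0, "rz": 0, "claw": 0.085},
    {"tx": -0.109, "ty": -0.039, "tz": 0, "rx": 0, "ry": 0, "rz": 0, "claw": 0.085},
    {"tx": -0.109, "ty": -0.039, "tz": 0, "rx": 0, "ry": 0, "rz": 0, "claw": 0.085},
    {"tx": -0.109, "ty": -0.039, "tz": 0, "rx": 0, "ry": 0, "rz": 0, "claw": 0.085},
  ],
)

```text
time_s: 2.15
position: [0.6066, -0.2049, 0.3183]
tcp_rot: [[-0.969, 0.246, -0.002], [0.246, 0.969, 0.001], [0.002, 0.0, -1.0]]
wrist_force: [-0.4, 0.4, 0.8]
gripper_width: 0.0847
gripper_force: 0.0
```

```bash
python3 rel.py .606 -.207 .195 75.9 0; python3 - <<'E'
from h import *
c,p,d=grab('wrist'); X=cloud(c,d); cv2.imwrite('pics/w1.png',p[...,::-1])
hsv=cv2.cvtColor(p,cv2.COLOR_RGB2HSV).astype(int); H,S=hsv[...,0],hsv[...,1]
m=((H<6)|(H>174))&(S>150)&(np.hypot(X[...,0]-.606,X[...,1]+.207)<.04)&(X[...,2]>.1)&(d>0)
q=X[m]
for a in np.arange(.12,.24,.02):
    s=q[abs(q[:,2]-a)<.01]
    if len(s)>5: print(round(a,2),len(s),s.mean(0).round(4),((s.min(0)+s.max(0))/2).round(4),np.ptp(s,0).round(4))
t=q[q[:,2]>q[:,2].max()-.004]; print('top',q[:,2].max(),t.mean(0), cv2.minEnclosingCircle(t[:,:2].astype(np.float32)))
E
```

```text
t 2.15 at [ 0.6066 -0.2049  0.3183] shift [-0.0002 -0.0022  0.1233] rot [ 0.0004 -0.002  -0.0029] w 0.08474410227070132 F [-0.4  0.4  0.8] q [-25.  29.  20.  81.   0. -11.] y,z axes [0.246 0.969 0.   ] [-0.002  0.001 -1.   ]
0.14 11 [ 0.5952 -0.2032  0.149 ] [ 0.5971 -0.2022  0.1486] [0.0076 0.0113 0.0025]
0.16 182 [ 0.5972 -0.2046  0.1601] [ 0.5987 -0.2054  0.1601] [0.0108 0.0207 0.0198]
0.18 114 [ 0.5971 -0.2045  0.1804] [ 0.5984 -0.2056  0.18  ] [0.0096 0.0194 0.0197]
0.2 177 [ 0.5958 -0.2047  0.2017] [ 0.5969 -0.2056  0.2   ] [0.009  0.0216 0.0198]
0.22 1030 [ 0.6037 -0.2065  0.2222] [ 0.6054 -0.2068  0.218 ] [0.0257 0.0249 0.016 ]
top 0.3736933677233506 [ 0.59751166 -0.19862022  0.3720029 ] ((0.597182035446167, -0.199701726436615), 0.008807305246591568)
```

View pics/w1.png

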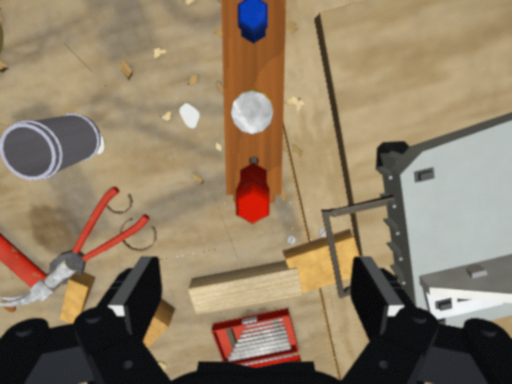

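The wrist view shows the red driver at (252,195), centred between the jaws with the block square to them. I'll descend and grip.

Emit:
drive_tool(
  moves=[
    {"tx": 0, "ty": -0.002, "tz": 0.04, "rx": 0, "ry": 0, "rz": 0, "claw": 0.085},
    {"tx": 0, "ty": -0.002, "tz": 0.08, "rx": 0, "ry": 0, "rz": 0, "claw": 0.085},
    {"tx": 0, "ty": -0.002, "tz": 0.11, "rx": 0, "ry": 0, "rz": 0, "claw": 0.085},
    {"tx": 0, "ty": -0.002, "tz": 0.123, "rx": 0, "ry": 0, "rz": 0, "claw": 0.085},
    {"tx": 0, "ty": -0.002, "tz": 0.123, "rx": 0, "ry": 0, "rz": 0, "claw": 0.085},
  ],
)

```text
time_s: 2.7
position: [0.605, -0.206, 0.1957]
tcp_rot: [[-0.969, 0.246, -0.002], [0.246, 0.969, 0.001], [0.002, 0.0, -1.0]]
wrist_force: [0.4, 0.7, 0.2]
gripper_width: 0.085
gripper_force: 0.0
```

Emit:
drive_tool(
  moves=[
    {"tx": 0, "ty": 0, "tz": 0, "rx": 0, "ry": 0, "rz": 0, "claw": 0.03},
    {"tx": 0, "ty": 0, "tz": 0, "rx": 0, "ry": 0, "rz": 0, "claw": 0.03},
    {"tx": 0, "ty": 0, "tz": 0, "rx": 0, "ry": 0, "rz": 0, "claw": 0.025},
    {"tx": 0, "ty": 0, "tz": 0, "rx": 0, "ry": 0, "rz": 0, "claw": 0.015},
    {"tx": 0, "ty": 0, "tz": 0, "rx": 0, "ry": 0, "rz": 0, "claw": 0.015},
  ],
)

```text
time_s: 3.2
position: [0.6067, -0.207, 0.1973]
tcp_rot: [[-0.969, 0.246, 0.001], [0.246, 0.969, -0.001], [-0.001, -0.0, -1.0]]
wrist_force: [-0.2, 0.1, 5.3]
gripper_width: 0.0242
gripper_force: 58.5
```

Emit:
drive_tool(
  moves=[
    {"tx": 0, "ty": 0, "tz": 0, "rx": 0, "ry": 0, "rz": 0, "claw": 0.015},
    {"tx": 0, "ty": 0, "tz": 0, "rx": 0, "ry": 0, "rz": 0, "claw": 0.015},
    {"tx": 0, "ty": 0, "tz": 0, "rx": 0, "ry": 0, "rz": 0, "claw": 0.015},
  ],
)

```text
time_s: 3.5
position: [0.6067, -0.2071, 0.1973]
tcp_rot: [[-0.969, 0.246, 0.001], [0.246, 0.969, -0.001], [-0.002, -0.0, -1.0]]
wrist_force: [-0.5, 0.4, 6.1]
gripper_width: 0.0244
gripper_force: 58.5
```

Emit:
drive_tool(
  moves=[
    {"tx": 0, "ty": 0, "tz": -0.01, "rx": 0, "ry": 0, "rz": 0, "claw": 0.015},
    {"tx": 0, "ty": 0, "tz": -0.025, "rx": 0, "ry": 0, "rz": 0, "claw": 0.015},
    {"tx": 0, "ty": 0, "tz": -0.04, "rx": 0, "ry": 0, "rz": 0, "claw": 0.015},
    {"tx": 0, "ty": 0, "tz": -0.06, "rx": 0, "ry": 0, "rz": 0, "claw": 0.015},
    {"tx": 0, "ty": 0, "tz": -0.08, "rx": 0, "ry": 0, "rz": 0, "claw": 0.015},
  ],
)

```text
time_s: 4.0
position: [0.606, -0.2067, 0.2773]
tcp_rot: [[-0.969, 0.246, -0.001], [0.246, 0.969, 0.0], [0.001, 0.0, -1.0]]
wrist_force: [1.0, 0.4, -1.1]
gripper_width: 0.0245
gripper_force: 58.8
```

Emit:
drive_tool(
  moves=[
    {"tx": 0, "ty": 0, "tz": -0.02, "rx": 0, "ry": 0, "rz": 0, "claw": 0.015},
    {"tx": 0, "ty": 0, "tz": -0.05, "rx": 0, "ry": 0, "rz": 0, "claw": 0.015},
    {"tx": 0, "ty": 0, "tz": -0.08, "rx": 0, "ry": 0, "rz": 0, "claw": 0.015},
    {"tx": 0, "ty": 0, "tz": -0.105, "rx": 0, "ry": 0, "rz": 0, "claw": 0.015},
    {"tx": 0, "ty": 0, "tz": -0.105, "rx": 0, "ry": 0, "rz": 0, "claw": 0.015},
  ],
)

```text
time_s: 4.5
position: [0.607, -0.2072, 0.3853]
tcp_rot: [[-0.969, 0.246, 0.005], [0.246, 0.969, -0.002], [-0.005, -0.001, -1.0]]
wrist_force: [0.2, 0.6, -1.3]
gripper_width: 0.0244
gripper_force: 58.8
```

```bash
cat > look.py <<'E'
import sys; from h import *
tag=sys.argv[1]; ims=[]
o=robot.get_obs(); P=o['position']; R=np.array(o['tcp_rot'])
for n in ['scene','top']:
    c,p,d=grab(n); X=cloud(c,d); hsv=cv2.cvtColor(p,cv2.COLOR_RGB2HSV).astype(int); H,S=hsv[...,0],hsv[...,1]
    L=(X-P)@R  # tool coords
    rad=np.hypot(L[...,0],L[...,1]); m=(d>0)&(rad<.035)&(L[...,2]>.022)&(L[...,2]<.22)
    q=L[m]; vd=(np.array(c['xyz'])-P)@R; vd=vd/np.linalg.norm(vd)
    print(n,'toward cam (tool)',vd.round(2),'reach of lowest',np.percentile(q[:,2],98).round(3))
    for a in np.arange(.03,.21,.02):
        s=q[abs(q[:,2]-a)<.01]
        if len(s)>2: print('  ',round(a,2),len(s),np.median(s,0).round(4))
    ims.append(p)
cv2.imwrite(f'pics/{tag}.png',cv2.resize(ims[0][60:320,130:400],None,fx=2,fy=2)[...,::-1])
E
python3 look.py lift; python3 rel.py .531 -.428 .385 75.9 0
```

```text
scene toward cam (tool) [ 0.61 -0.63 -0.48] reach of lowest 0.182
   0.03 97 [ 0.0072 -0.0074  0.032 ]
   0.05 102 [ 0.0084 -0.0088  0.0491]
   0.07 55 [ 0.005 -0.006  0.07 ]
   0.09 19 [ 0.0012 -0.0016  0.0918]
   0.11 22 [ 0.0016 -0.0017  0.1089]
   0.13 17 [ 0.0011 -0.0013  0.1274]
   0.15 23 [ 0.0012 -0.0022  0.1506]
   0.17 16 [ 0.0007 -0.0013  0.1694]
   0.19 9 [ 0.0008 -0.0019  0.1869]
top toward cam (tool) [ 0.35 -0.2  -0.91] reach of lowest 0.182
   0.03 57 [ 0.0096 -0.0024  0.0325]
   0.05 73 [ 0.01   -0.0034  0.0496]
   0.07 11 [ 0.0072 -0.003   0.0755]
   0.09 6 [ 0.0033 -0.0017  0.0951]
   0.11 15 [ 0.0032 -0.0012  0.1085]
   0.13 11 [ 0.003  -0.0015  0.1293]
   0.15 14 [ 0.003  -0.0008  0.1497]
   0.17 11 [ 0.003  -0.0013  0.17  ]
   0.19 6 [ 0.0027 -0.0009  0.1866]
t 4.6 at [ 0.6064 -0.2069  0.3814] shift [ 0.0186 -0.2329 -0.0035] rot [-0.0001  0.0004 -0.0027] w 0.023976377068066854 F [ 0.1 -1.1 -1.6] q [-25.  30.  30.  91.  -0. -11.] y,z axes [ 0.246  0.969 -0.   ] [ 0. -0. -1.]
```

View pics/lift.png

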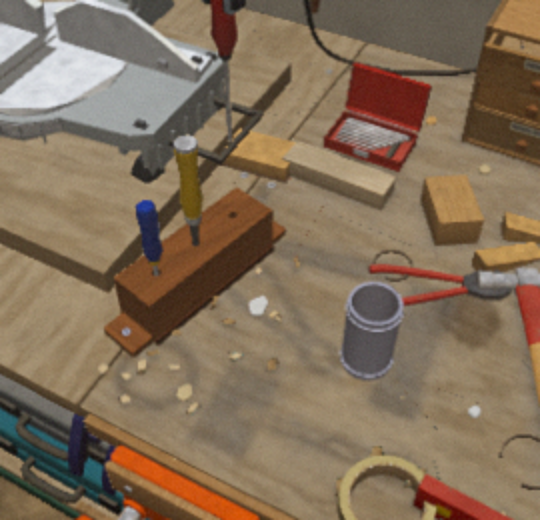

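The scene view shows the driver held straight and clear of the block. The chisel and blue driver are still in place, and the pot is at about (372,330) in the crop. Next is the move above the pot, tilting 15° on the way.

```bash
python3 rel.py .4659 -.4114 .35 75.9 -15
```

```text
t 4.6 at [ 0.6064 -0.2069  0.3814] shift [ 0.0858 -0.2328  0.0314] rot [-0.0005 -0.2614 -0.0027] w 0.023976377068066854 F [ 0.1 -1.1 -1.6] q [-25.  30.  30.  91.  -0. -11.] y,z axes [ 0.246  0.969 -0.   ] [ 0. -0. -1.]
```

Emit:
drive_tool(
  moves=[
    {"tx": 0.006, "ty": -0.03, "tz": 0, "rx": 0, "ry": -0.03, "rz": 0, "claw": 0.015},
    {"tx": 0.017, "ty": -0.07, "tz": 0, "rx": 0, "ry": -0.08, "rz": 0, "claw": 0.015},
    {"tx": 0.03, "ty": -0.11, "tz": 0, "rx": 0, "ry": -0.13, "rz": 0, "claw": 0.015},
    {"tx": 0.045, "ty": -0.15, "tz": 0, "rx": 0, "ry": -0.18, "rz": 0, "claw": 0.015},
    {"tx": 0.06, "ty": -0.185, "tz": 0, "rx": 0, "ry": -0.22, "rz": 0, "claw": 0.015},
  ],
)

```text
time_s: 5.1
position: [0.5007, -0.3722, 0.3798]
tcp_rot: [[-0.946, 0.246, 0.211], [0.241, 0.969, -0.053], [-0.218, 0.001, -0.976]]
wrist_force: [-0.2, 0.8, -1.6]
gripper_width: 0.0241
gripper_force: 59.0
```

```bash
python3 rel.py .4659 -.4114 .33 75.9 -15
```

```text
t 5.1 at [ 0.5007 -0.3722  0.3798] shift [ 0.0343 -0.0466  0.0433] rot [-0.0001 -0.042  -0.003 ] w 0.024129115425701585 F [-0.2  0.8 -1.6] q [-47.  17.   9.  72.   7. -32.] y,z axes [0.246 0.969 0.001] [ 0.211 -0.053 -0.976]
```

Emit:
drive_tool(
  moves=[
    {"tx": 0.013, "ty": -0.02, "tz": 0.01, "rx": 0, "ry": -0.02, "rz": 0, "claw": 0.015},
    {"tx": 0.025, "ty": -0.036, "tz": 0.025, "rx": 0, "ry": -0.042, "rz": -0.003, "claw": 0.015},
    {"tx": 0.034, "ty": -0.0466, "tz": 0.0433, "rx": 0, "ry": -0.042, "rz": -0.003, "claw": 0.015},
    {"tx": 0.034, "ty": -0.0466, "tz": 0.0433, "rx": 0, "ry": -0.042, "rz": -0.003, "claw": 0.015},
    {"tx": 0.034, "ty": -0.0466, "tz": 0.0433, "rx": 0, "ry": -0.042, "rz": -0.003, "claw": 0.015},
  ],
)

```text
time_s: 5.6
position: [0.4678, -0.41, 0.331]
tcp_rot: [[-0.937, 0.244, 0.25], [0.236, 0.97, -0.062], [-0.257, 0.001, -0.966]]
wrist_force: [0.6, -0.1, -0.3]
gripper_width: 0.0243
gripper_force: 58.9
```

```bash
python3 look.py pre; python3 rel.py .4972 -.4193 .1955 75.9 -15; python3 - <<'E'
from h import *
for n in ['scene','top']:
    c,p,d=grab(n); X=cloud(c,d); m=(d>0)&(abs(X[...,2]-.108)<.006)&(np.hypot(X[...,0]-.531,X[...,1]+.428)<.045)
    q=X[m][:,:2]; print(n,cv2.minEnclosingCircle(q.astype(np.float32)))
E
```

```text
scene toward cam (tool) [ 0.43 -0.41 -0.81] reach of lowest 0.181
   0.03 67 [ 0.0089 -0.0044  0.0329]
   0.05 85 [ 0.0078 -0.0084  0.0477]
   0.07 30 [ 0.0053 -0.0056  0.069 ]
   0.09 13 [ 0.0019 -0.0021  0.0917]
   0.11 16 [ 0.002  -0.0023  0.1098]
   0.13 17 [ 0.0017 -0.0015  0.1308]
   0.15 15 [ 0.0015 -0.0019  0.1502]
   0.17 15 [ 0.0018 -0.0026  0.1687]
   0.19 6 [ 0.001  -0.0021  0.1844]
t 5.7 at [ 0.4688 -0.4103  0.3324] shift [ 0.0068 -0.0017  0.1399] rot [-0.0006  0.0007  0.0012] w 0.024384133257233473 F [-0.   0.3 -0.9] q [-52.  16.   0.  63.   9. -37.] y,z axes [ 0.243  0.97  -0.001] [ 0.252 -0.064 -0.966]
scene ((0.5304051041603088, -0.42894604802131653), 0.03136111795902252)
top ((0.5501794219017029, -0.40512585639953613), 0.004931763280183077)Traceback (most recent call last):
  File "look.py", line 9, in <module>
    print(n,'toward cam (tool)',vd.round(2),'reach of lowest',np.percentile(q[:,2],98).round(3))
                                                              ~~~~~~~~~~~~~^^^^^^^^^^^
    return _quantile_unchecked(
        a, q, axis, out, overwrite_input, method, keepdims, weights)
    return _ureduce(a,
                    func=_quantile_ureduce_func,
    ...<5 lines>...
                    overwrite_input=overwrite_input,
                    method=method)
    r = func(a, **kwargs)
    result = _quantile(arr,
                       quantiles=q,
    ...<2 lines>...
                       out=out,
                       weights=wgt)
    slices_having_nans = np.isnan(arr[-1, ...])
                                  ~~~^^^^^^^^^
IndexError: index -1 is out of bounds for axis 0 with size 0
```

The driver is straight in the jaws and the pot hasn't moved. Inserting along the tool axis.

Emit:
drive_tool(
  moves=[
    {"tx": 0.007, "ty": -0.002, "tz": 0.01, "rx": 0, "ry": 0, "rz": 0, "claw": 0.015},
    {"tx": 0.007, "ty": -0.002, "tz": 0.03, "rx": 0, "ry": 0, "rz": 0, "claw": 0.015},
    {"tx": 0.007, "ty": -0.002, "tz": 0.055, "rx": 0, "ry": 0, "rz": 0, "claw": 0.015},
    {"tx": 0.007, "ty": -0.002, "tz": 0.08, "rx": 0, "ry": 0, "rz": 0, "claw": 0.015},
    {"tx": 0.007, "ty": -0.002, "tz": 0.08, "rx": 0, "ry": 0, "rz": 0, "claw": 0.015},
  ],
)

```text
time_s: 6.3
position: [0.4809, -0.4144, 0.2498]
tcp_rot: [[-0.938, 0.242, 0.248], [0.235, 0.97, -0.06], [-0.255, 0.002, -0.967]]
wrist_force: [-0.2, 0.1, -1.6]
gripper_width: 0.024
gripper_force: 59.0
```

```bash
python3 rel.py .4972 -.4193 .1955 75.9 -15; python3 - <<'E'
from h import *
c,p,d=grab('scene'); cv2.imwrite('pics/ins.png',cv2.resize(p[100:280,220:420],None,fx=3,fy=3)[...,::-1])
E
```

```text
t 6.3 at [ 0.4809 -0.4144  0.2498] shift [-0.0025 -0.0009  0.0568] rot [ 0.0024 -0.0035  0.0008] w 0.024035532717846343 F [-0.2  0.1 -1.6] q [-52.  19.  -7.  52.   9. -37.] y,z axes [0.242 0.97  0.002] [ 0.248 -0.06  -0.967]
```

View pics/ins.png

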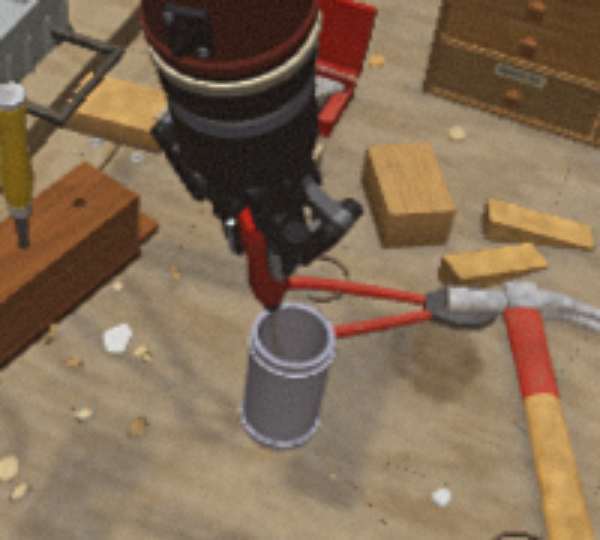

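```bash
python3 - <<'E'
from h import *
o=robot.get_obs(); P=o['position']; Rz=np.array(o['tcp_rot'])[:,2]
c,p,d=grab('scene'); f=192/np.tan(np.radians(c['vertical_fov'])/2); K=np.array([[f,0,c['cx']],[0,f,c['cy']],[0,0,1.]]); R=np.array(c['rotation']).T
pts=np.array([P+a*Rz for a in (.068,.1,.145,.19)]+[[.531,-.428,.11]])
uv=cv2.projectPoints(pts,cv2.Rodrigues(R)[0],-R@np.array(c['xyz']),K,np.array([c['k1'],0,0,0]))[0][:,0]
print(pts.round(3),uv.round(1))
cv2.imwrite('pics/ins2.png',cv2.convertScaleAbs(cv2.resize(p[185:260,290:345],None,fx=8,fy=8,interpolation=cv2.INTER_CUBIC)[...,::-1],alpha=1.5))
print(((uv-[290,185])*8).round(0))
E
```

```text
[[ 0.498 -0.419  0.186]
 [ 0.506 -0.421  0.155]
 [ 0.517 -0.424  0.112]
 [ 0.529 -0.427  0.068]
 [ 0.531 -0.428  0.11 ]] [[310.5 196.9]
 [311.5 204.5]
 [312.8 214.3]
 [314.  223.2]
 [316.9 211.1]]
[[164.  95.]
 [172. 156.]
 [183. 235.]
 [192. 306.]
 [215. 209.]]
```

View pics/ins2.png

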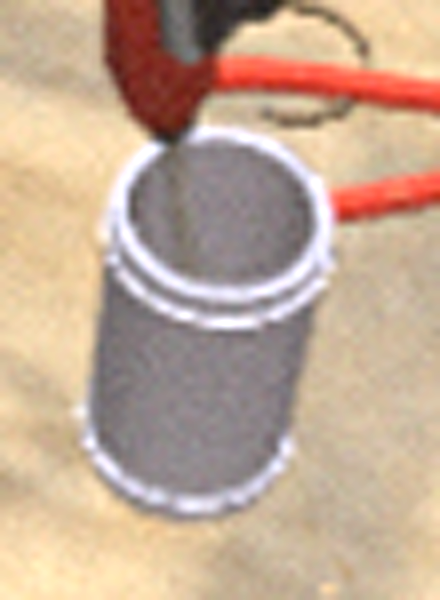

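The shank is faintly visible running from (175,145) to (185,260) into the mouth, as predicted. Continuing down.

Emit:
drive_tool(
  moves=[
    {"tx": -0.001, "ty": -0.001, "tz": 0.015, "rx": 0, "ry": 0, "rz": 0, "claw": 0.015},
    {"tx": -0.002, "ty": -0.001, "tz": 0.03, "rx": 0, "ry": 0, "rz": 0, "claw": 0.015},
    {"tx": -0.002, "ty": -0.001, "tz": 0.043, "rx": 0, "ry": 0, "rz": 0, "claw": 0.015},
    {"tx": -0.002, "ty": -0.001, "tz": 0.052, "rx": 0, "ry": 0, "rz": 0, "claw": 0.015},
    {"tx": -0.002, "ty": -0.001, "tz": 0.052, "rx": 0, "ry": 0, "rz": 0, "claw": 0.015},
  ],
)

```text
time_s: 6.9
position: [0.4957, -0.4205, 0.2023]
tcp_rot: [[-0.937, 0.243, 0.25], [0.235, 0.97, -0.063], [-0.258, 0.0, -0.966]]
wrist_force: [-0.6, -0.1, -1.3]
gripper_width: 0.0246
gripper_force: 59.2
```

```bash
python3 rel.py .4972 -.4193 .1955 75.9 -15
```

```text
t 6.9 at [ 0.4957 -0.4205  0.2023] shift [0.0006 0.0015 0.0069] rot [ 0.0001 -0.0008  0.0004] w 0.024590229814642352 F [-0.6 -0.1 -1.3] q [-51.  22. -10.  46.   9. -36.] y,z axes [0.243 0.97  0.   ] [ 0.25  -0.063 -0.966]
```

Emit:
drive_tool(
  moves=[
    {"tx": 0, "ty": 0.001, "tz": 0.002, "rx": 0, "ry": 0, "rz": 0, "claw": 0.015},
    {"tx": 0, "ty": 0.001, "tz": 0.004, "rx": 0, "ry": 0, "rz": 0, "claw": 0.015},
    {"tx": 0, "ty": 0.001, "tz": 0.006, "rx": 0, "ry": 0, "rz": 0, "claw": 0.015},
    {"tx": 0, "ty": 0.001, "tz": 0.007, "rx": 0, "ry": 0, "rz": 0, "claw": 0.015},
    {"tx": 0, "ty": 0.001, "tz": 0.007, "rx": 0, "ry": 0, "rz": 0, "claw": 0.015},
  ],
)

```text
time_s: 7.4
position: [0.4977, -0.4203, 0.1962]
tcp_rot: [[-0.937, 0.243, 0.251], [0.235, 0.97, -0.064], [-0.259, -0.001, -0.966]]
wrist_force: [-1.4, 0.7, -1.5]
gripper_width: 0.0242
gripper_force: 59.2
```

Emit:
drive_tool(
  moves=[
    {"tx": 0, "ty": 0, "tz": 0.001, "rx": 0, "ry": 0, "rz": 0, "claw": 0.015},
    {"tx": 0, "ty": 0, "tz": 0.002, "rx": 0, "ry": 0, "rz": 0, "claw": 0.015},
    {"tx": 0, "ty": 0, "tz": 0.002, "rx": 0, "ry": 0, "rz": 0, "claw": 0.015},
  ],
)

```text
time_s: 7.7
position: [0.4983, -0.4205, 0.1944]
tcp_rot: [[-0.937, 0.243, 0.251], [0.235, 0.97, -0.064], [-0.259, -0.001, -0.966]]
wrist_force: [-0.9, 0.9, -0.0]
gripper_width: 0.0241
gripper_force: 59.3
```

Emit:
drive_tool(
  moves=[
    {"tx": 0, "ty": 0, "tz": 0, "rx": 0, "ry": 0, "rz": 0, "claw": 0.03},
    {"tx": 0, "ty": 0, "tz": 0, "rx": 0, "ry": 0, "rz": 0, "claw": 0.04},
    {"tx": 0, "ty": 0, "tz": 0, "rx": 0, "ry": 0, "rz": 0, "claw": 0.055},
    {"tx": 0, "ty": 0, "tz": 0, "rx": 0, "ry": 0, "rz": 0, "claw": 0.07},
    {"tx": 0, "ty": 0, "tz": 0, "rx": 0, "ry": 0, "rz": 0, "claw": 0.07},
  ],
)

```text
time_s: 8.2
position: [0.4983, -0.4204, 0.1943]
tcp_rot: [[-0.937, 0.243, 0.251], [0.235, 0.97, -0.064], [-0.259, -0.001, -0.966]]
wrist_force: [0.3, -1.1, -0.2]
gripper_width: 0.0699
gripper_force: 0.0
```

```bash
python3 rel.py .4972 -.4193 .1955 75.9 -15; python3 - <<'E'
from h import *
c,p,d=grab('scene'); cv2.imwrite('pics/rel.png',cv2.resize(p[100:280,220:420],None,fx=3,fy=3)[...,::-1])
E
```

```text
t 8.2 at [ 0.4983 -0.4204  0.1943] shift [ 0.001   0.0008 -0.0015] rot [-0.0006  0.0002  0.0004] w 0.06993646683933204 F [ 0.3 -1.1 -0.2] q [-51.  23. -11.  44.   9. -36.] y,z axes [ 0.243  0.97  -0.001] [ 0.251 -0.064 -0.966]
```

View pics/rel.png

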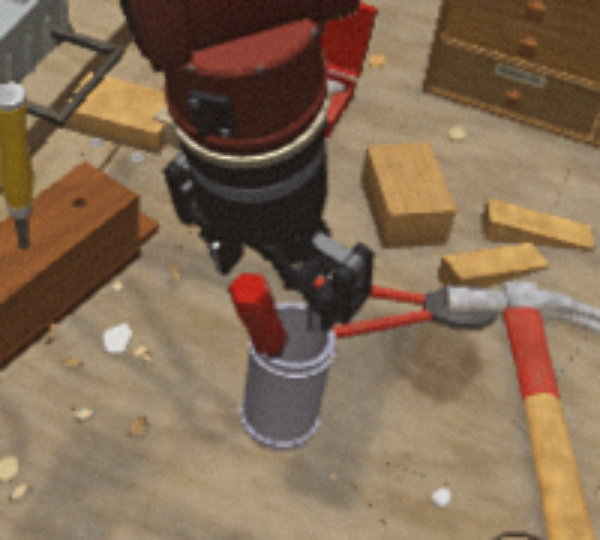

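The driver stands in the pot, leaning toward the near-left rim with its top at (250,285), clear of both fingers. Retreating straight up.

Emit:
drive_tool(
  moves=[
    {"tx": -0.003, "ty": 0, "tz": -0.01, "rx": 0, "ry": 0, "rz": 0, "claw": 0.07},
    {"tx": -0.008, "ty": 0, "tz": -0.03, "rx": 0, "ry": 0, "rz": 0, "claw": 0.07},
    {"tx": -0.018, "ty": 0, "tz": -0.065, "rx": 0, "ry": 0, "rz": 0, "claw": 0.07},
    {"tx": -0.029, "ty": 0, "tz": -0.11, "rx": 0, "ry": 0, "rz": 0, "claw": 0.07},
    {"tx": -0.04, "ty": 0, "tz": -0.15, "rx": 0, "ry": 0, "rz": 0, "claw": 0.07},
  ],
)

```text
time_s: 8.75
position: [0.498, -0.4201, 0.3526]
tcp_rot: [[-0.937, 0.243, 0.252], [0.235, 0.97, -0.065], [-0.26, -0.001, -0.966]]
wrist_force: [0.8, 0.2, 0.4]
gripper_width: 0.0696
gripper_force: 0.0
```

Emit:
drive_tool(
  moves=[
    {"tx": 0, "ty": 0.04, "tz": 0, "rx": 0, "ry": 0, "rz": 0, "claw": 0.07},
    {"tx": 0, "ty": 0.08, "tz": 0, "rx": 0, "ry": 0, "rz": 0, "claw": 0.07},
    {"tx": 0, "ty": 0.1, "tz": 0, "rx": 0, "ry": 0, "rz": 0, "claw": 0.07},
    {"tx": 0, "ty": 0.1, "tz": 0, "rx": 0, "ry": 0, "rz": 0, "claw": 0.07},
    {"tx": 0, "ty": 0.1, "tz": 0, "rx": 0, "ry": 0, "rz": 0, "claw": 0.07},
  ],
)

```text
time_s: 9.25
position: [0.5227, -0.3232, 0.3503]
tcp_rot: [[-0.937, 0.243, 0.252], [0.234, 0.97, -0.064], [-0.26, -0.001, -0.966]]
wrist_force: [0.1, -0.6, -0.5]
gripper_width: 0.0706
gripper_force: 0.0
```

```bash
python3 - <<'E'
from h import *
c,p,d=grab('scene'); cv2.imwrite('pics/end.png',cv2.resize(p[90:290,170:420],None,fx=3,fy=2.9)[...,::-1])
X=cloud(c,d); m=(d>0)&(X[...,2]>.015)&(X[...,2]<.1); m[:190]=0;m[260:]=0;m[:,:290]=0;m[:,345:]=0
print(X[m].min(0),X[m].max(0), robot.get_obs()['time_s'])
E
```

```text
[ 0.50013766 -0.45800404  0.01502403] [ 0.56030715 -0.40026016  0.0997849 ] 9.3
```

View pics/end.png

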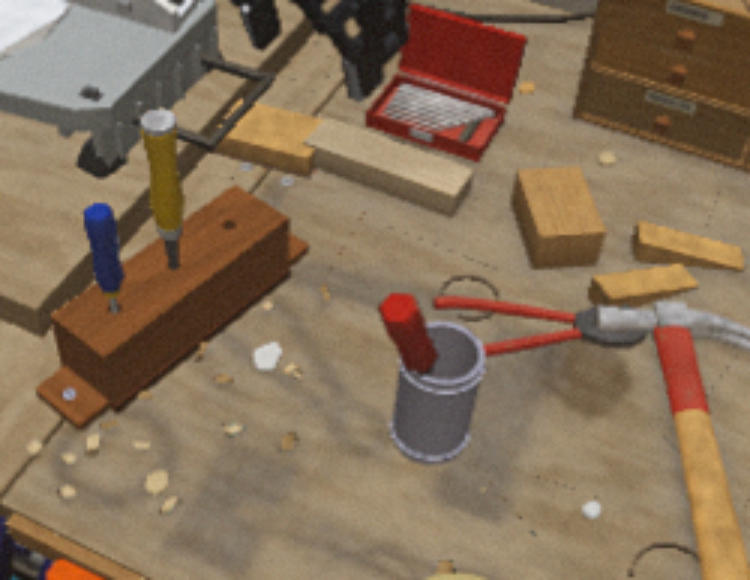

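The driver stands in the pot at (410,335), handle up. The pot hasn't moved, and the chisel and blue driver are still in their holes.

```bash
python3 -c "
from station import robot
print(robot.sign_off())"
```

```text
the job is handed in; nothing more can be done
None
```

The long red screwdriver now stands handle up in the steel pot, released with its tip about 3 mm above the pot floor by my estimate; the pot, chisel and short screwdriver stayed where they were, and I handed the job in at about 9.3 s (the sign-off returned no verdict).

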